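# Close and hold the analyser's service panel

## Robot

A 6-joint arm with a two-finger parallel gripper is mounted at the origin on the work surface. World frame = base frame: x ahead of the robot, y to its left, z up, the work surface at z = 0. Lengths are in mm, angles in degrees, forces in N, time in s.
With the tool pointing down it reaches from about 350 to 850 mm from the base axis. Payload 8.1 kg.
Tool frame: the origin (TCP) lies midway between the tips of the shut fingers; the grasp point (between the pads) lies grip_depth behind it (grip_depth is the distance from the TCP to the grasp point, in mm); z points along the fingers, y is the line along which they close (so a half turn about z gives the same grasp; the last joint's range is limited). The gripper opens to 85 mm and grips with 20 to 120 N. Pads are 22 mm wide; open, the fingers measure 114 mm over their backs; the gripper's body (76 mm by 85 mm) begins 54 mm behind the grasp point. The pads swing forward as they close: fully open they stand 13 mm farther back than shut.
Start: joints at [-75.367, 7.471, 85.268, -0, 87.261, -4.893], TCP at [200.565, -565.49, 231.292] pointing down, gripper open.
Joint ranges: [-169.43, 169.43], [-51.17, 129.36], [1.28, 143.12], [-76.62, 256.62], [0, 156.53], [-152.29, 152.29]. Speed limits (degrees/s): [136.94, 136.94, 159.86, 180, 180, 180].

## Interface

Orientations are given as [roll, pitch, yaw] about the fixed x, y, z axes, in that order (R = Rz(yaw) Ry(pitch) Rx(roll)).
In Python, from bench import sense, snapshot, hand_in, grip_depth gives the robot as it stands. The module is installed in compiled form; this text tells all that it offers.
- The arm moves only by the tool apply_moves, never from a script. Its argument "series" is text: rows parted by semicolons, each of 5 numbers parted by spaces: the shift along the tool's x, y, z each as a share of 0.3 m, from -1 to 1, then the turn about the tool's z as a share of 2 rad, from -1 to 1, then the gripper's target within -1 to 1 (shut at 1, half-way at 0, fully open at -1). In form: tx ty tz twist gripper; .... A call has 1 to 5 rows; each row shifts and turns the commanded pose from where the row before left it, along the tool's axes as they then stand; what a row does not reach is not made up. A row lasts 1/12 s, in which the tool goes at most 41.7 mm and 7.16 degrees, less where a joint would pass 70% of its speed; a pose out of reach is approached as far as the arm can. A call with a number of a shift or a turn outside -1 to 1 is refused whole. A call with a gripper value outside its range is refused whole. The fingers move at their own pace and stop on an object; "squeeze" is the grip in N (left out, the last holds). Time passes only in rows, so rows that do not move let the fingers close. It gives the time, the measured TCP pose, the force, the opening and the grip force at its end, in the units of the state.
- sense(): the state, without advancing time (a new reading comes with each control period).
- snapshot(name): name is "side" or "top"; returns a dict with "frame" (384x512x3 uint8, blue, green, red), "depth" (384x512 float32, mm along the optical axis (not along the pixel's ray), 0 where there is no reading), "intrinsics" (3x3 intrinsics, pixels), "extrinsics" (4x4, takes a point from camera to world coordinates). Camera axes: x right, y down, z forward; pixel columns grow to the right and rows downward; lengths in mm; the calibration is good to about 2 mm. A picture is of the moment at which its call begins.
- hand_in(): hands the job in; it is judged then, once.
The state is a dict: "time": time; "joint_pos": joint angles; "qd": joint speeds; "joint_efforts": joint torques, N m; "tool_pos": TCP position; "tcp_rot": TCP orientation; "ft_force": force on the tool from outside, world axes, zero at the start; "wrist_torque": the same for the moment, N m; "finger_gap": finger opening in mm; "grip_force": force on a finger pad.
Only numpy, scipy, OpenCV 4.12 (cv2) and the standard library are available. Lean on these libraries where they do the work, as an engineer would, in place of code of your own. Each camera call takes 0.05 s, during which the arm holds its last target. There are 200 camera calls.

## Task

The service panel on top of the sample analyser stands proud of its frame: take the flat-bowed service key from the tool block, put it fully into the slot of the panel's quarter-turn fastener and turn it clockwise with the key until the slot lines up with the two ridges on the panel. Then let go of the key, leaving it in the slot, and with the fingertips on the panel itself press it down flush with the frame; finish while still holding it pressed. Leave the round-headed tool and everything else where they are.

Things in the scene. Friction and masses are not known exactly. Their poses are not given: they have to be found in the camera images.
- analyser: White benchtop analyser, fixed to the table, 240 x 250 mm, casing top at z = 84 mm. Origin: centre of its underside, z up; yaw 0 = its front faces the robot. A grey frame lip (8 mm wide, top at z = 90 mm) surrounds the service panel.
- panel: Bare aluminium service panel, 150 x 188 x 6 mm, level in the lip. Origin: centre of its underside, axes as the analyser's. Underside 90 mm above the table at rest (6 mm proud), 84 mm when flush (top level with lip; stop). Moves only straight down, on springs: about 3 N to start, 10 N at flush; springs back. A cross-bar below the fastener stops it after 1 mm unless the fastener is aligned.
- panel_press (a point): Point on the panel's bare top surface, 80 mm from the fastener's axis (towards the panel's -y): a clear place to press with closed fingertips. z is that of the panel's top, 96 mm at rest and 90 mm when flush.
- fastener_slot (a point): Centre of the slot's mouth in the top face of the quarter-turn fastener, a round steel head 40 mm across and 18 mm tall on the panel (top 114 mm above the table at rest). x axis along the slot (either way round), z up; it turns with the fastener. Slot 19 mm long, 8 mm wide, 15 mm deep.
- fastener (a joint): Turn of the fastener, rad, growing clockwise seen from above: 0 = slot along the panel's x; stop at 1.571 = aligned, slot along the panel's y, in line with two thin dark ridges (18 mm long) on the panel on either side of the head. Starts between 0.25 and 0.6; light friction (0.06 N m), stays where it is left.
- key: Service key upright in the block. Origin at the blade's tip, x along blade and bow width, y across their thickness, z up. From below: steel blade 16 x 6 mm, 13 mm long (its lowest 5 mm narrowed to 11 x 3 mm); round collar 22 mm wide, 5 mm thick; shaft 12 mm wide, 15 mm long; flat black bow. About 80 g. Fully in, the collar rests on the fastener's top; play there about 0.13 rad.
- key_grip (a point): Middle of the key's flat bow, 46 mm above the blade's tip. The bow is 36 mm wide, 12 mm thick and 28 mm tall (32 to 60 mm above the tip): grip it across its thickness.
- stand: Grey plastic tool block fixed to the table, 110 x 170 x 30 mm; origin at the centre of its underside. Two slots at x = -20 mm, y = +45 and -45 mm, 8 x 18 mm, long along the block's y, 20 mm deep: the key and the round-pin tool stand in them, collars on the block's top, either one in either place.
- pin_tool: Another tool in the other place of the block, to be left alone: same shaft and collar as the key, but a ROUND head (28 mm diameter, 24 mm tall, top 56 mm above its tip) and a round 6 mm pin instead of a blade. Origin at the pin's tip.
- marker: Whiteboard marker, 125 x 13 x 13 mm, lying on the block's top along its far (+x) edge, 62 mm from the two tools' line. Bystander; origin under its middle.
- swab_carton: Small carton 40 x 75 x 30 mm standing on the analyser's casing behind the panel. Bystander; origin at the centre of its underside.
- sanitiser: Pump bottle of hand sanitiser, 72 mm diameter, 206 mm tall. Bystander; origin under its centre.
- wipes0: Canister of wipes, 96 mm diameter, 178 mm tall, to the robot's right. Bystander; origin under its centre.
- wipes1: Second canister of wipes, same size. Bystander; origin under its centre.
- tube_rack: White rack full of capped sample tubes, 85 x 180 x 95 mm, on the table's far side. Bystander; origin under its centre.

How it is judged:
By the outcome, as a careful person would: the job done as asked, in the order asked, and still so for the second after the job is handed in, while the arm keeps its last pose, push and grip.
It also fails if it takes over 51 s, if anything falls off the work surface, if the arm or the gripper's body presses on something with over 40 N, if the wrist force passes 120 N, or if a joint passes its speed limit or range.

## Working session

There is one attempt and no reset: what is moved stays moved. The work goes in short steps, Python scripts to look and compute and a tool call to move; the robot and the scene stay as the last step left them, time stands still between calls to the robot, and variables do not carry over. Pictures are saved under pics/ and viewed, at most 10 in all, crops included, and the job is handed in when it is done.

Besides the shell and the picture viewer there is one more tool, called after "Request:" by a JSON object that holds its "name" and its "arguments", one argument or row to a line. apply_moves: Moves the arm, as the interface text tells. Its arguments: {"type":"object","properties":{"series":{"type":"string"},"squeeze":{"type":"number"}},"required":["series"]}

```bash
mkdir -p pics; cat > h.py <<'E'
import numpy as np, cv2
from bench import sense, snapshot, hand_in, grip_depth
def ray(s,u,v):
    d=np.linalg.inv(s["intrinsics"])@np.array([u,v,1.0]); T=np.array(s["extrinsics"])
    return T[:3,3],T[:3,:3]@d
def onz(s,u,v,z):
    o,d=ray(s,u,v); return o+d*(z-o[2])/d[2]
def cloud(s):
    h,w=s["depth"].shape; u,v=np.meshgrid(np.arange(w),np.arange(h)); D=s["depth"]
    p=np.stack([u*D,v*D,D],-1)@np.linalg.inv(s["intrinsics"]).T
    T=np.array(s["extrinsics"]); P=p@T[:3,:3].T+T[:3,3]; P[D==0]=np.nan; return P
E
python3 - <<'E'
from h import *
import pickle
for n in("top","side"):
    s=snapshot(n); cv2.imwrite(f"pics/{n}0.png",s["frame"]); pickle.dump(s,open(n+".pkl","wb"))
    print(n,np.round(s["intrinsics"],1).tolist(),np.round(s["extrinsics"],3).tolist())
print(sense(),grip_depth)
E
```

```text
top [[379.6, 0.0, 252.5], [0.0, 379.6, 184.9], [0.0, 0.0, 1.0]] [[0.006, -0.984, 0.177, 324.283], [-1.0, -0.004, 0.015, -19.581], [-0.014, -0.177, -0.984, 1466.072], [0.0, 0.0, 0.0, 1.0]]
side [[355.1, 0.0, 259.1], [0.0, 355.1, 189.9], [0.0, 0.0, 1.0]] [[-0.857, -0.247, 0.453, 95.025], [-0.516, 0.428, -0.742, 737.848], [-0.011, -0.869, -0.494, 590.76], [0.0, 0.0, 0.0, 1.0]]
{'time': 0.1, 'joint_pos': array([-7.53675303e+01,  7.51220572e+00,  8.53238029e+01,  1.60931874e-03,
        8.72620935e+01, -4.89092369e+00]), 'qd': array([-0.06191005, -0.10969718, -0.11691452,  0.00435362,  0.0685399 ,
       -0.03888615]), 'joint_efforts': array([ 1.82968379e-03, -5.70949030e+01, -5.01944232e+01, -7.68075029e-05,
        8.12478655e-03,  6.30315640e-05]), 'tool_pos': array([ 200.43911037, -564.99546306,  230.32717019]), 'tcp_rot': array([-1.79902392e+02, -9.96559139e-03,  1.95233067e+01]), 'ft_force': array([-0.43106123, -0.10084778,  0.76408029]), 'wrist_torque': array([ 0.01231993, -0.0330083 ,  0.0533473 ]), 'grip_force': 0.0, 'finger_gap': 85.38323347869758} 18.700000000000003
```

View pics/top0.png

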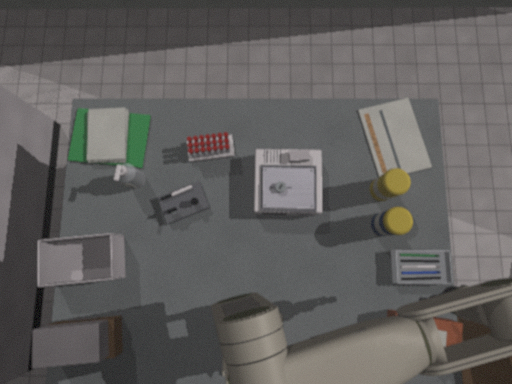

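View pics/side0.png

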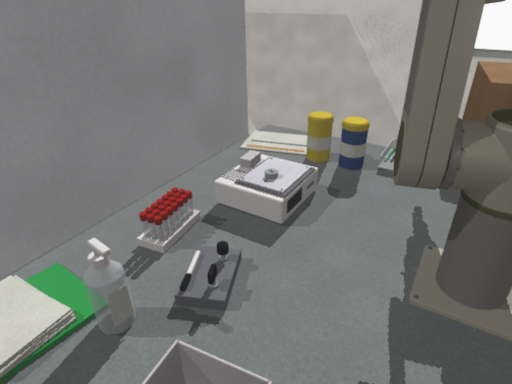

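The top view shows the analyser at about (288,182) and the tool block at (183,203). In the side view the tools are at (212,272) and (222,248). I'll zoom in on both.

```bash
python3 - <<'E'
from h import *
import pickle
t=pickle.load(open("top.pkl","rb"));s=pickle.load(open("side.pkl","rb"))
def c(f,x,y,w,h):return cv2.resize(f[y:y+h,x:x+w],(400,300),interpolation=cv2.INTER_CUBIC)
m=np.vstack([np.hstack([c(t["frame"],145,172,80,60),c(t["frame"],240,145,100,75)]),np.hstack([c(s["frame"],160,225,100,75),c(s["frame"],210,135,120,90)])])
cv2.imwrite("pics/z0.png",m)
P=cloud(t)
def rect(name,mask):
    cs,_=cv2.findContours(mask.astype(np.uint8),0,2);k=max(cs,key=cv2.contourArea)
    print(name,cv2.minAreaRect(k),cv2.contourArea(k))
    q=P[mask].reshape(-1,3)[:,:2].astype(np.float32); r=cv2.minAreaRect(q); print("  xy",r)
z=P[...,2]
roi=np.zeros(z.shape,bool);roi[172:232,145:225]=1
rect("block",roi&(z>20)&(z<36))
print("tools",)
for lo in(45,55,65,75):
    m=roi&(z>lo); 
    n,l,st,ce=cv2.connectedComponentsWithStats(m.astype(np.uint8))
    print(lo,[(st[i,4],ce[i].round(1).tolist(),np.nanmean(P[l==i],0).round(1).tolist(),np.nanmax(z[l==i]).round(1)) for i in range(1,n)])
roi[:]=0;roi[140:222,245:335]=1
rect("analyser",roi&(z>76)&(z<130))
m=roi&(z>104)&(z<122)
n,l,st,ce=cv2.connectedComponentsWithStats(m.astype(np.uint8))
print([(st[i,4],ce[i].round(1).tolist(),np.nanmean(P[l==i],0).round(1).tolist(),np.nanmax(z[l==i]).round(1)) for i in range(1,n)])
E
```

```text
block ((182.77073669433594, 201.64364624023438), (28.753570556640625, 45.37413024902344), 68.5522689819336) 1075.5
  xy ((518.5626831054688, 267.6363220214844), (111.72270202636719, 170.76576232910156), 21.951011657714844)
tools
45 [(np.int32(1), [190.0, 185.0], [579.1, 239.7, 45.5], np.float64(45.5)), (np.int32(4), [187.0, 186.8], [572.2, 250.9, 45.8], np.float64(46.8)), (np.int32(1), [178.0, 190.0], [559.1, 284.2, 48.2], np.float64(48.2)), (np.int32(1), [180.0, 191.0], [555.3, 276.4, 48.5], np.float64(48.5)), (np.int32(1), [183.0, 190.0], [559.7, 265.8, 45.1], np.float64(45.1)), (np.int32(8), [170.9, 194.1], [543.4, 311.0, 46.7], np.float64(48.7)), (np.int32(1), [173.0, 192.0], [551.5, 303.1, 47.4], np.float64(47.4)), (np.int32(4), [166.0, 195.8], [537.1, 329.4, 46.4], np.float64(47.2)), (np.int32(5), [162.6, 197.0], [532.2, 341.8, 47.4], np.float64(49.9)), (np.int32(50), [194.3, 200.6], [515.7, 217.2, 70.4], np.float64(77.2)), (np.int32(42), [171.4, 209.4], [482.1, 300.3, 73.2], np.float64(84.9))]
55 [(np.int32(50), [194.3, 200.6], [515.7, 217.2, 70.4], np.float64(77.2)), (np.int3
[... 334 characters left out ...]
.6], np.float64(77.2)), (np.int32(20), [170.8, 209.4], [481.5, 301.5, 78.0], np.float64(84.9))]
analyser ((287.5, 180.5), (63.0, 67.0), 90.0) 4138.5
  xy ((593.7232055664062, -130.11929321289062), (250.6571807861328, 239.8661651611328), 89.75821685791016)
[(np.int32(226), [299.0, 154.3], [682.6, -169.3, 113.9], np.float64(120.8)), (np.int32(86), [280.1, 185.9], [565.0, -99.4, 113.0], np.float64(120.0)), (np.int32(1), [295.0, 187.0], [562.5, -154.0, 104.4], np.float64(104.4)), (np.int32(1), [263.0, 190.0], [550.9, -37.7, 105.0], np.float64(105.0)), (np.int32(1), [263.0, 206.0], [492.5, -37.7, 104.4], np.float64(104.4)), (np.int32(1), [281.0, 206.0], [492.7, -102.6, 104.7], np.float64(104.7))]
```

View pics/z0.png

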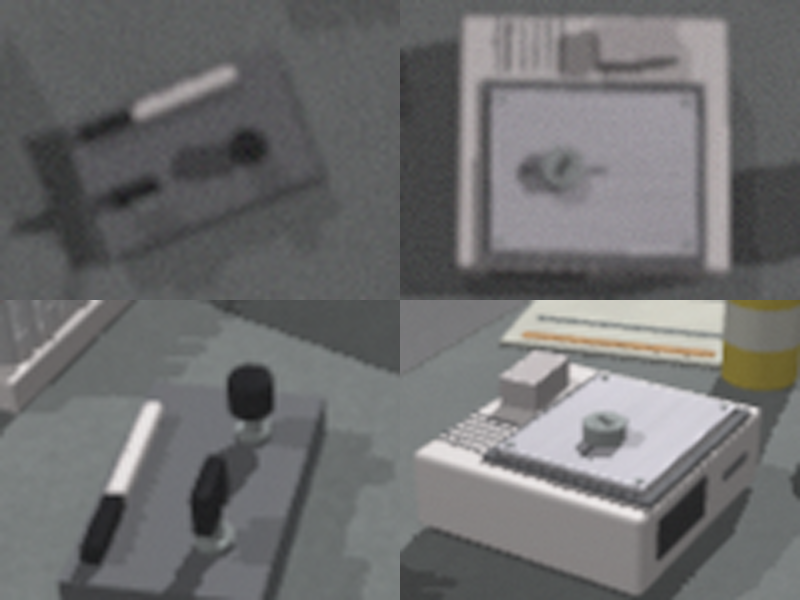

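```bash
python3 - <<'E'
from h import *
import pickle
o={}
for n in("top","side"):
    L=[snapshot(n) for _ in range(8)]; s=L[0]
    s["frame"]=np.mean([x["frame"].astype(float) for x in L],0)
    D=np.array([x["depth"] for x in L]);D[D==0]=np.nan;s["depth"]=np.nan_to_num(np.nanmedian(D,0)).astype(np.float32)
    pickle.dump(s,open(n+"A.pkl","wb"));o[n]=s
# rectify to metric map at z=114, 5px/mm, x up, y left, centred on fastener guess
def rect(s,cx,cy,z,half,ppm):
    n=int(2*half*ppm); i,j=np.mgrid[0:n,0:n]
    X=cx+half-i/ppm; Y=cy+half-j/ppm
    Ti=np.linalg.inv(np.array(s["extrinsics"])); p=np.stack([X,Y,np.full(X.shape,z),np.ones(X.shape)],-1)@Ti.T
    q=p[...,:3]@s["intrinsics"].T; q=q[...,:2]/q[...,2:]
    f=np.clip(s["frame"],0,255).astype(np.uint8)
    return cv2.remap(f,q[...,0].astype(np.float32),q[...,1].astype(np.float32),cv2.INTER_CUBIC)
a=[rect(o[n],565,-99,z,40,5) for z in(114,96) for n in("top","side")]
m=np.vstack([np.hstack(a[:2]),np.hstack(a[2:])])
m=cv2.resize(m,(600,600));m=cv2.convertScaleAbs(m,alpha=1.4,beta=-40)
for r in(0,300):
  for c in(0,300): cv2.drawMarker(m,(c+150,r+150),(0,0,255),cv2.MARKER_CROSS,10,1)
cv2.imwrite("pics/rect.png",m)
E
```

```text
(no output)
```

View pics/rect.png

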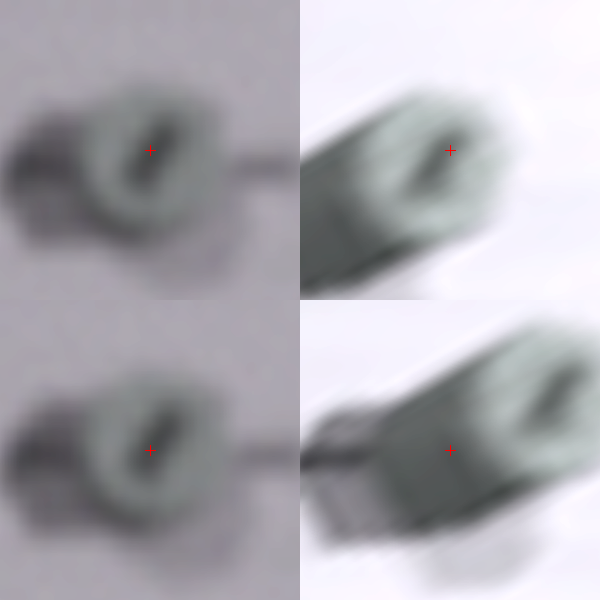

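The slot runs from upper-right to lower-left, about 30–37° clockwise of the panel's x, with its centre near (564,-99). The key is the flat bow at the block's +y place, near (482.5,301.5), with its width along 112°. I'm moving there now.

Request:
{"name": "apply_moves", "arguments": {
  "series": "0 0 -0.12 0 0; 0 0 -0.12 0 0; 0.09 -0.066 0 0 0; 0.09 -0.066 0 0 0; 0.09 -0.066 0 0 0",
  "squeeze": 60
}}

```text
time: 1.32
tool_pos: [257.4, -482.1, 304.3]
tcp_rot: [179.9, -0.0, 19.4]
ft_force: [0.3, -0.2, 0.2]
finger_gap: 43.0
grip_force: 0.0
```

Request:
{"name": "apply_moves", "arguments": {
  "series": "0.09 -0.066 0 0 0; 0.09 -0.066 0 0 0; 0.09 -0.066 0 0 0; 0.09 -0.066 0 0 0; 0.09 -0.066 0 0 0"
}}

```text
time: 1.73
tool_pos: [351.8, -342.6, 303.5]
tcp_rot: [180.0, -0.0, 19.5]
ft_force: [0.7, -0.3, -0.2]
finger_gap: 42.6
grip_force: 0.0
```

Request:
{"name": "apply_moves", "arguments": {
  "series": "0.09 -0.066 0 0 0; 0.09 -0.066 0 0 0; 0.09 -0.066 0 0 0; 0.09 -0.066 0 0 0; 0.09 -0.066 0 0 0"
}}

```text
time: 2.15
tool_pos: [446.0, -204.1, 303.6]
tcp_rot: [180.0, -0.0, 19.5]
ft_force: [0.5, -0.5, 0.0]
finger_gap: 42.3
grip_force: 0.0
```

Request:
{"name": "apply_moves", "arguments": {
  "series": "0.09 -0.066 0 0 0; 0.09 -0.066 0 0 0; 0 0 0 -0.06 0; 0 0 0 -0.06 0; 0 0 0 -0.06 0"
}}

```text
time: 2.57
tool_pos: [483.4, -149.3, 303.3]
tcp_rot: [180.0, 0.0, 40.6]
ft_force: [-0.3, -0.9, 0.0]
finger_gap: 42.7
grip_force: 0.0
```

Request:
{"name": "apply_moves", "arguments": {
  "series": "0 0 0 -0.06 0; 0 0 0 -0.06 0; 0 0 0 -0.06 0; 0 0 0 -0.06 0; 0 0 0 -0.06 0"
}}

```text
time: 2.98
tool_pos: [483.0, -150.2, 303.4]
tcp_rot: [180.0, 0.0, 74.9]
ft_force: [0.6, -0.2, 0.0]
finger_gap: 42.9
grip_force: 0.0
```

Request:
{"name": "apply_moves", "arguments": {
  "series": "0 0 0 -0.06 0; 0 0 0 -0.06 0; 0 0 0 -0.06 0; 0 0 0 -0.06 0; 0 0 0 -0.06 0"
}}

```text
time: 3.4
tool_pos: [483.0, -150.2, 303.4]
tcp_rot: [180.0, 0.0, 109.2]
ft_force: [-0.3, 0.1, -0.6]
finger_gap: 42.7
grip_force: 0.0
```

Request:
{"name": "apply_moves", "arguments": {
  "series": "0 0 0 -0.024 0; 0.1075 0.0434 0 0 0; 0.1075 0.0434 0 0 0; 0.1075 0.0434 0 0 0; 0.1075 0.0434 0 0 0"
}}

```text
time: 3.82
tool_pos: [483.5, -9.9, 303.4]
tcp_rot: [180.0, 0.0, 111.6]
ft_force: [0.3, 0.1, -0.4]
finger_gap: 42.9
grip_force: 0.0
```

Request:
{"name": "apply_moves", "arguments": {
  "series": "0.1075 0.0434 0 0 0; 0.1075 0.0434 0 0 0; 0.1075 0.0434 0 0 0; 0.1075 0.0434 0 0 0; 0.1075 0.0434 0 0 0"
}}

```text
time: 4.23
tool_pos: [484.5, 164.6, 303.6]
tcp_rot: [180.0, 0.0, 111.7]
ft_force: [0.9, -0.9, -0.3]
finger_gap: 42.7
grip_force: 0.0
```

Request:
{"name": "apply_moves", "arguments": {
  "series": "0.1075 0.0434 0 0 0; 0.1075 0.0434 0 0 0; 0.1075 0.0434 0 0 0; 0.1075 0.0434 0 0 0; 0 0 0 0 0"
}}

```text
time: 4.65
tool_pos: [484.4, 307.2, 302.6]
tcp_rot: [-180.0, -0.1, 111.9]
ft_force: [0.3, 0.3, 0.6]
finger_gap: 42.8
grip_force: 0.0
```

Request:
{"name": "apply_moves", "arguments": {
  "series": "0 0 0.12 0 0; 0 0 0.12 0 0; 0 0 0.12 0 0; 0 0 0.12 0 0; 0 0 0 0 0"
}}

```text
time: 5.07
tool_pos: [480.9, 299.4, 150.6]
tcp_rot: [-179.2, 0.1, 111.7]
ft_force: [-1.6, 0.3, -1.8]
finger_gap: 42.5
grip_force: 0.0
```

```bash
python3 - <<'E'
from h import *
q=sense();print(q["tool_pos"],q["tcp_rot"],q["joint_pos"])
a=[]
for n,(x,y,w,h) in(("top",(130,170,100,75)),("side",(150,200,120,90))):
    s=snapshot(n);a.append(cv2.resize(s["frame"][y:y+h,x:x+w],(400,300),interpolation=cv2.INTER_CUBIC))
    T=np.linalg.inv(np.array(s["extrinsics"]));p=T@np.append(q["tool_pos"],1);k=s["intrinsics"]@p[:3];print(n,k[:2]/k[2])
cv2.imwrite("pics/g1.png",np.hstack(a))
E
```

```text
[480.90558596 299.37360053 150.60674853] [-1.79248766e+02  7.04884997e-02  1.11658011e+02] [ 2.67199859e+01  6.01307078e+00  9.53897197e+01 -3.99442910e-03
  7.93517325e+01  5.06320099e+00]
top [166.71261732 207.24718932]
side [209.83323776 239.12958038]
```

View pics/g1.png

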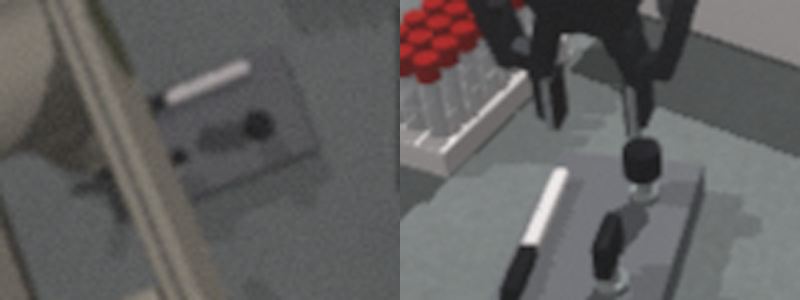

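The side view shows the fingertips at about (193,232) and (221,233), straddling the line above the bow at (212,272). I'm going down and gripping.

Request:
{"name": "apply_moves", "arguments": {
  "series": "0 0 0 0 0; 0 0 0.1 0 0; 0 0 0.1 0 0; 0 0 0.1 0 0; 0 0 0 0 0"
}}

```text
time: 5.58
tool_pos: [483.9, 300.9, 66.4]
tcp_rot: [-179.7, 0.0, 111.7]
ft_force: [-0.8, 0.0, -2.2]
finger_gap: 42.6
grip_force: 0.0
```

Request:
{"name": "apply_moves", "arguments": {
  "series": "0 0 0 0 0; 0 0 0 0 0; 0 0 0 0 0"
}}

```text
time: 5.83
tool_pos: [488.0, 303.2, 73.2]
tcp_rot: [179.7, -0.0, 111.7]
ft_force: [-0.0, 0.3, 0.4]
finger_gap: 42.9
grip_force: 0.0
```

```bash
python3 - <<'E'
from h import *
q=sense();print(q["tool_pos"],q["tcp_rot"])
s=snapshot("side");x,y,w,h=160,205,120,90
cv2.imwrite("pics/g2.png",cv2.resize(s["frame"][y:y+h,x:x+w],(600,450),interpolation=cv2.INTER_CUBIC))
E
```

```text
[488.04545103 303.15480813  73.22274454] [ 1.79671167e+02 -2.95204110e-02  1.11657403e+02]
```

View pics/g2.png

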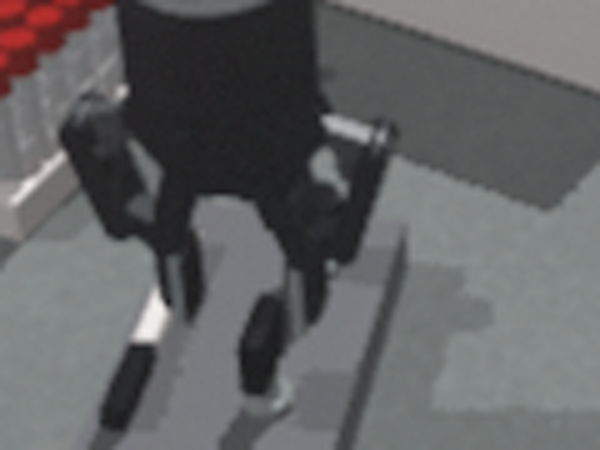

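The fingers straddle the bow, with the bow at crop (262,345) close to the right finger at (305,300). I'll let the arm settle and re-measure.

Request:
{"name": "apply_moves", "arguments": {
  "series": "0 0 0 0 0; 0 0 0 0 0; 0 0 0 0 0; 0 0 0 0 0"
}}

```text
time: 6.22
tool_pos: [485.7, 302.0, 69.6]
tcp_rot: [180.0, -0.0, 111.7]
ft_force: [0.5, -0.8, -0.7]
finger_gap: 42.6
grip_force: 0.0
```

Request:
{"name": "apply_moves", "arguments": {
  "series": "0 0 0 0 0; 0 0 0 0 0; 0 0 0 0 0; 0 0 0 0 0"
}}

```text
time: 6.55
tool_pos: [485.5, 301.9, 69.2]
tcp_rot: [-180.0, 0.0, 111.7]
ft_force: [-0.3, 0.4, 1.1]
finger_gap: 42.7
grip_force: 0.0
```

Request:
{"name": "apply_moves", "arguments": {
  "series": "0.0025 -0.01 0.028 0 0; 0 0 0.028 0 0; 0 0 0.027 0 0; 0 0 0 0 0; 0 0 0 0 0"
}}

```text
time: 6.97
tool_pos: [481.5, 301.0, 42.9]
tcp_rot: [-179.9, 0.0, 111.7]
ft_force: [0.5, -0.1, -0.4]
finger_gap: 42.5
grip_force: 0.0
```

Request:
{"name": "apply_moves", "arguments": {
  "series": "0 0 0 0 0; 0 0 0 0 0; 0 0 0 0 0.5; 0 0 0 0 1; 0 0 0 0 1",
  "squeeze": 40
}}

```text
time: 7.38
tool_pos: [482.8, 301.6, 44.8]
tcp_rot: [180.0, -0.0, 111.7]
ft_force: [-0.4, -0.6, 1.7]
finger_gap: 11.6
grip_force: 41.1
```

Request:
{"name": "apply_moves", "arguments": {
  "series": "0 0 0 0 1; 0 0 0 0 1; 0 0 0 0 1; 0 0 0 0 1; 0 0 0 0 1",
  "squeeze": 60
}}

```text
time: 7.8
tool_pos: [482.8, 301.7, 44.9]
tcp_rot: [180.0, -0.0, 111.7]
ft_force: [-0.7, -1.4, 5.1]
finger_gap: 11.0
grip_force: 61.5
```

Request:
{"name": "apply_moves", "arguments": {
  "series": "0 0 -0.03 0 1; 0 0 -0.05 0 1; 0 0 -0.08 0 1; 0 0 -0.1 0 1; 0 0 -0.1 0 1"
}}

```text
time: 8.22
tool_pos: [481.6, 301.1, 152.9]
tcp_rot: [-179.9, 0.0, 111.7]
ft_force: [0.7, 1.2, -0.4]
finger_gap: 11.1
grip_force: 60.7
```

Request:
{"name": "apply_moves", "arguments": {
  "series": "0 0 -0.1 0 1; 0 0 -0.1 0 1; 0 0 -0.05 0 1; 0 0 0 0 1; -0.05 -0.01 0 0 1"
}}

```text
time: 8.63
tool_pos: [485.4, 288.3, 228.7]
tcp_rot: [179.8, -0.1, 111.8]
ft_force: [0.4, 1.0, -0.7]
finger_gap: 11.4
grip_force: 60.7
```

Request:
{"name": "apply_moves", "arguments": {
  "series": "-0.095 -0.0174 0 0 1; -0.095 -0.0174 0 0 1; -0.095 -0.0174 0 0 1; -0.095 -0.0174 0 0 1; -0.095 -0.0174 0 0 1"
}}

```text
time: 9.05
tool_pos: [512.9, 143.0, 225.9]
tcp_rot: [-179.9, -0.0, 111.7]
ft_force: [1.2, 0.2, -0.9]
finger_gap: 11.4
grip_force: 60.7
```

Request:
{"name": "apply_moves", "arguments": {
  "series": "-0.095 -0.0174 0 0 1; -0.095 -0.0174 0 0 1; -0.095 -0.0174 0 0 1; -0.095 -0.0174 0 0 1; -0.095 -0.0174 0 0 1"
}}

```text
time: 9.47
tool_pos: [541.3, 0.9, 225.9]
tcp_rot: [-179.9, -0.1, 111.7]
ft_force: [-0.0, 0.2, 0.1]
finger_gap: 11.0
grip_force: 60.7
```

Request:
{"name": "apply_moves", "arguments": {
  "series": "-0.095 -0.0174 0 0 1; -0.095 -0.0174 0 0 1; -0.095 -0.0174 0 0 1; -0.05 -0.01 0 0 1; 0 0 0 -0.05 1"
}}

```text
time: 9.88
tool_pos: [561.2, -101.0, 225.9]
tcp_rot: [-179.9, -0.0, 117.1]
ft_force: [0.2, -0.5, 0.3]
finger_gap: 10.8
grip_force: 60.7
```

Request:
{"name": "apply_moves", "arguments": {
  "series": "0 0 0 -0.05 1; 0 0 0 -0.05 1; 0 0 0 -0.05 1; 0 0 0 -0.05 1; 0 0 0 -0.05 1"
}}

```text
time: 10.3
tool_pos: [561.1, -97.4, 226.2]
tcp_rot: [-180.0, -0.1, 146.3]
ft_force: [-0.5, -0.2, 0.3]
finger_gap: 11.1
grip_force: 60.7
```

```bash
cat > slot.py <<'E'
from h import *
import pickle
Z=114
for n,c in(("top",(564,-99.5)),("side",(562,-96.5))):
    s=pickle.load(open(n+"A.pkl","rb")); g=s["frame"].mean(-1)
    h=12;k=4;N=int(2*h*k)+1;i,j=np.mgrid[0:N,0:N];X=c[0]+h-i/k;Y=c[1]+h-j/k
    T=np.linalg.inv(np.array(s["extrinsics"]));p=np.stack([X,Y,0*X+Z,0*X+1],-1)@T.T;q=p[...,:3]@s["intrinsics"].T;q=q[...,:2]/q[...,2:]
    im=cv2.remap(g.astype(np.float32),q[...,0].astype(np.float32),q[...,1].astype(np.float32),cv2.INTER_CUBIC)
    r=np.hypot(X-c[0],Y-c[1])<11.5; med=np.percentile(im[r],70)
    for f in(.3,.5):
        w=np.clip(med-im-f*(med-im[r].min()),0,None)*r; w/=w.sum()
        mx,my=(w*X).sum(),(w*Y).sum();C=np.cov(np.stack([X.ravel(),Y.ravel()]),aweights=w.ravel());e,v=np.linalg.eigh(C)
        print(n,f,round(mx,1),round(my,1),"dir",np.degrees(np.arctan(v[1,1]/v[0,1])).round(1),np.sqrt(e*12).round(1),med,im[r].min())
E
python3 slot.py; python3 -c "
from h import *
q=sense();print(q['tool_pos'],q['tcp_rot'],q['joint_pos'])"
```

```text
top 0.3 563.6 -99.6 dir -31.9 [ 7.1 16.2] 114.95074 80.88332
top 0.5 563.7 -99.7 dir -32.3 [ 5.6 14.2] 114.95074 80.88332
side 0.3 561.0 -95.1 dir -32.4 [ 7.1 16.8] 153.38199 102.13376
side 0.5 561.1 -95.0 dir -32.2 [ 5.5 14.8] 153.38199 102.13376
[561.10546045 -97.423511   226.16184092] [-1.79978829e+02 -1.10632388e-01  1.46329449e+02] [-1.50178474e+01  3.00803740e+00  9.05401067e+01  1.53523628e-02
  8.65634485e+01 -7.13482519e+01]
```

Request:
{"name": "apply_moves", "arguments": {
  "series": "0 0 0.05 -0.013 1; 0 0 0.05 0 1; 0 0 0.05 0 1; 0 0 0.03 0 1; 0 0 0 0 1"
}}

```text
time: 10.72
tool_pos: [559.6, -97.1, 169.8]
tcp_rot: [-179.9, -0.3, 147.5]
ft_force: [0.2, -0.0, -2.1]
finger_gap: 11.1
grip_force: 60.7
```

Request:
{"name": "apply_moves", "arguments": {
  "series": "0 0 0 0 1; 0 0 0 0 1; 0 0 0 0 1; 0 0 0 0 1; 0 0 0 0 1"
}}

```text
time: 11.13
tool_pos: [562.1, -98.1, 174.3]
tcp_rot: [180.0, 0.1, 147.5]
ft_force: [-0.5, 0.6, -1.1]
finger_gap: 10.9
grip_force: 60.7
```

```bash
python3 - <<'E'
from h import *
import pickle
q=sense();t=q["tool_pos"];print(t,q["tcp_rot"])
a=[]
for n,(x,y,w,h) in(("top",(260,160,48,48)),("side",(235,130,72,72))):
    L=[snapshot(n) for _ in range(6)];s=L[0];s["frame"]=np.mean([l["frame"].astype(float) for l in L],0);s["q"]=q
    pickle.dump(s,open(n+"B.pkl","wb"))
    k=400/w;im=cv2.resize(np.clip(s["frame"][y:y+h,x:x+w],0,255).astype(np.uint8),(400,400),interpolation=cv2.INTER_CUBIC)
    T=np.linalg.inv(np.array(s["extrinsics"]))
    for dz,c in((-27.9,(0,0,255)),(0,(0,255,0))):
        p=s["intrinsics"]@(T@np.append(t+[0,0,dz],1))[:3];p=p[:2]/p[2];print(n,dz,p)
        cv2.drawMarker(im,tuple(int(v) for v in (p-[x,y]+.5)*k),c,cv2.MARKER_CROSS,12,1)
    a.append(im)
cv2.imwrite("pics/k1.png",np.hstack(a))
E
```

```text
[562.14843063 -98.09392902 174.2702452 ] [1.79973470e+02 7.44041362e-02 1.47522139e+02]
top -27.9 [280.28583251 184.98960062]
top 0 [280.75633506 183.55968855]
side -27.9 [271.2309385  160.45972636]
side 0 [271.28768202 151.76848661]
```

View pics/k1.png

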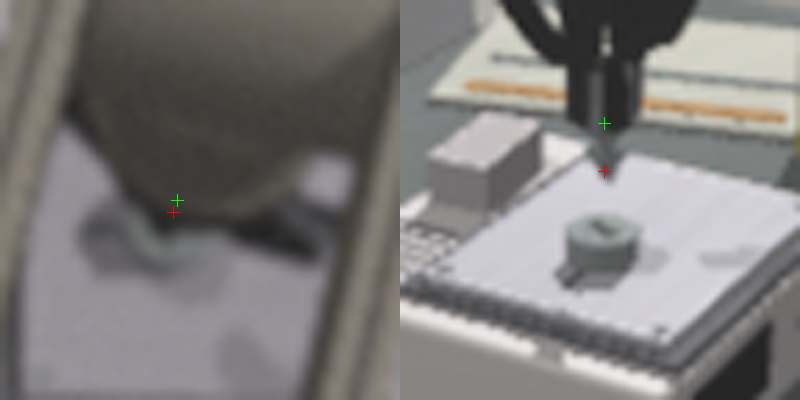

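The side view shows the blade tip near crop (212,183) and the slot near (205,230). The arm was still settling when I read the pose, so I'll re-read it and find the tip by image differencing.

```bash
python3 - <<'E'
from h import *
import pickle
q=sense();t=q["tool_pos"];print(t,q["tcp_rot"])
A=pickle.load(open("sideA.pkl","rb"));L=[snapshot("side") for _ in range(8)]
B=np.mean([l["frame"].astype(float) for l in L],0);pickle.dump((A,B,t),open("cmp.pkl","wb"))
T=np.linalg.inv(np.array(A["extrinsics"]))
pr=lambda X:(lambda p:p[:2]/p[2])(A["intrinsics"]@(T@np.append(X,1))[:3])
for dz in(0,-27.9+13,-27.9+5,-27.9):print(dz,pr(t+[0,0,dz]).round(2))
d=np.abs(B-A["frame"]).sum(-1);print("noise",np.median(d))
for v in range(150,170): 
    w=d[v,262:284];m=w>25
    print(v,w.round().astype(int).tolist(), (np.sum(np.arange(262,284)*w*m)/max(1,(w*m).sum())).round(1))
E
python3 -c "from h import *;print(sense()['tool_pos'])"
```

```text
[561.68693749 -97.96142211 173.38671793] [-1.79999968e+02 -1.35653508e-03  1.47528093e+02]
0 [271.4  152.09]
-14.899999999999999 [271.37 156.76]
-22.9 [271.35 159.24]
-27.9 [271.34 160.78]
noise 4.5
150 [2, 1, 52, 195, 267, 296, 273, 213, 197, 283, 374, 376, 390, 398, 345, 244, 93, 4, 2, 3, 3, 4] 271.6
151 [1, 1, 14, 70, 128, 158, 131, 63, 36, 125, 221, 225, 244, 261, 211, 122, 37, 2, 3, 1, 2, 3] 272.1
152 [0, 1, 1, 7, 60, 152, 152, 100, 82, 148, 216, 198, 186, 198, 91, 15, 4, 3, 2, 1, 0, 0] 271.5
153 [1, 1, 1, 1, 19, 72, 119, 128, 122, 163, 202, 211, 174, 113, 15, 2, 1, 1, 1, 1, 3, 1] 271.4
154 [5, 4, 1, 1, 1, 8, 36, 80, 123, 133, 139, 140, 87, 30, 3, 1, 0, 1, 2, 1, 2, 0] 271.5
155 [4, 3, 4, 4, 6, 3, 7, 28, 68, 119, 114, 94, 30, 9, 0, 2, 0, 1, 1, 1, 1, 0] 271.6
156 [4, 4, 4, 3, 3, 19, 88, 161, 214, 265, 239, 111, 23, 17, 10, 1, 2, 1, 1, 0, 2, 0] 270.7
157 [4, 4, 4, 5, 3, 16, 111, 232, 246, 231, 278, 282, 250, 165, 48, 1, 2, 0, 0, 3, 1, 2] 271.8
158 [5, 4, 4, 4, 3, 1, 72, 216, 239, 130, 265, 377, 327, 148, 19, 4, 3, 2, 3, 2, 3, 2] 272.0
159 [4, 6, 5, 4, 3, 4, 20, 116, 252, 300, 338, 
[... 171 characters left out ...]
50, 225, 64, 4, 6, 5, 6, 6, 6, 5, 4, 7] 271.9
162 [3, 3, 4, 6, 4, 6, 4, 6, 19, 100, 189, 132, 14, 4, 4, 4, 5, 4, 4, 6, 4, 7] 272.1
163 [5, 5, 6, 6, 5, 5, 4, 6, 6, 8, 42, 36, 4, 5, 6, 5, 6, 5, 5, 6, 6, 5] 272.5
164 [5, 5, 6, 5, 4, 5, 6, 5, 7, 6, 5, 5, 5, 5, 5, 5, 6, 6, 5, 6, 5, 4] 0.0
165 [5, 5, 5, 5, 5, 5, 5, 5, 3, 5, 4, 6, 4, 4, 4, 4, 5, 5, 6, 5, 5, 6] 0.0
166 [4, 5, 4, 6, 5, 5, 4, 5, 5, 3, 5, 5, 4, 6, 5, 7, 5, 5, 5, 4, 5, 6] 0.0
167 [6, 6, 6, 6, 6, 3, 6, 6, 6, 6, 5, 7, 6, 5, 6, 4, 5, 5, 5, 5, 5, 4] 0.0
168 [5, 7, 5, 4, 5, 4, 4, 5, 5, 3, 4, 5, 4, 5, 6, 5, 5, 4, 5, 7, 4, 5] 0.0
169 [7, 4, 5, 5, 4, 6, 4, 3, 2, 4, 4, 4, 3, 3, 4, 6, 5, 4, 6, 5, 6, 6] 0.0
[561.64899837 -97.98445852 173.36078246]
```

```bash
python3 - <<'E'
from h import *
import pickle
from scipy.optimize import least_squares
Z=114
for n,c,arc in(("top",(563,-99),(-100,30)),("side",(562,-96),(-130,0))):
    s=pickle.load(open(n+"A.pkl","rb"));g=s["frame"].mean(-1).astype(np.float32);T=np.linalg.inv(np.array(s["extrinsics"]))
    for it in range(3):
        pts=[]
        for a in np.radians(np.arange(*arc,5)):
            r=np.arange(12,30,.25);X=c[0]+r*np.cos(a);Y=c[1]+r*np.sin(a)
            q=(np.stack([X,Y,0*X+Z,0*X+1],-1)@T.T)[:,:3]@s["intrinsics"].T;q=(q[:,:2]/q[:,2:]).astype(np.float32)
            p=cv2.remap(g,q[None,:,0],q[None,:,1],cv2.INTER_CUBIC)[0]
            hi=p[-12:].mean();lo=p[:12].mean();i=np.argmax(p>(hi+lo)/2)
            pts.append((X[i],Y[i],hi-lo,r[i]))
        P=np.array(pts);f=least_squares(lambda v:np.hypot(P[:,0]-v[0],P[:,1]-v[1])-20,c,loss="soft_l1");c=f.x
    f3=least_squares(lambda v:np.hypot(P[:,0]-v[0],P[:,1]-v[1])-v[2],[*c,20],loss="soft_l1")
    print(n,c.round(1),"free r",f3.x.round(1),"r",P[:,3].round(1).tolist(),P[:,2].round().tolist())
E
```

```text
top [562.2 -97.5] free r [564.5 -98.8  17.8] r [14.8, 12.2, 14.2, 19.5, 20.0, 20.5, 20.8, 21.2, 21.5, 21.5, 21.0, 20.2, 19.8, 19.5, 19.0, 18.8, 18.5, 18.8, 19.2, 19.8, 20.2, 20.2, 20.5, 20.2, 19.8, 19.8] [2.0, -4.0, 2.0, 15.0, 24.0, 31.0, 34.0, 36.0, 38.0, 41.0, 42.0, 42.0, 44.0, 43.0, 43.0, 42.0, 39.0, 36.0, 34.0, 31.0, 30.0, 28.0, 28.0, 26.0, 25.0, 25.0]
side [559.3 -92.9] free r [559.7 -93.9  19.2] r [20.8, 20.0, 19.5, 19.2, 19.2, 19.0, 19.0, 19.5, 20.0, 20.5, 20.8, 20.8, 20.0, 20.2, 20.2, 19.8, 19.2, 18.8, 18.5, 18.8, 18.8, 18.8, 19.0, 19.5, 19.8, 19.5] [42.0, 43.0, 42.0, 41.0, 39.0, 38.0, 41.0, 44.0, 46.0, 46.0, 43.0, 43.0, 48.0, 54.0, 61.0, 67.0, 70.0, 70.0, 68.0, 66.0, 63.0, 59.0, 53.0, 48.0, 47.0, 46.0]
```

Request:
{"name": "apply_moves", "arguments": {
  "series": "-0.0036 0.0021 0.03 -0.002 1; 0 0 0.03 0 1; 0 0 0.025 0 1; 0 0 0 0 1; 0 0 0 0 1"
}}

```text
time: 12.55
tool_pos: [562.0, -97.8, 146.4]
tcp_rot: [-180.0, -0.1, 147.8]
ft_force: [0.1, 0.6, -0.5]
finger_gap: 11.2
grip_force: 60.7
```

Request:
{"name": "apply_moves", "arguments": {
  "series": "0 0 0 0 1; 0 0 0 0 1; 0 0 0 0 1; 0 0 0 0 1; 0 0 0 0 1"
}}

```text
time: 12.97
tool_pos: [563.1, -98.1, 148.2]
tcp_rot: [180.0, 0.0, 147.8]
ft_force: [0.0, 0.1, -0.5]
finger_gap: 10.8
grip_force: 60.7
```

```bash
cat > tip.py <<'E'
from h import *
import pickle
q=sense();t=q["tool_pos"];print(t.round(2),q["tcp_rot"].round(2),q["ft_force"].round(1))
A=pickle.load(open("sideA.pkl","rb"));L=[snapshot("side") for _ in range(6)]
B=np.mean([l["frame"].astype(float) for l in L],0)
T=np.linalg.inv(np.array(A["extrinsics"]))
pr=lambda X:(lambda p:p[:2]/p[2])(A["intrinsics"]@(T@np.append(X,1))[:3])
y=np.radians(q["tcp_rot"][2]);k=np.array([np.cos(y),np.sin(y),0])
print("tip",pr(t+[0,0,-27.9]),"near end",pr(t+[0,0,-27.9]+5.5*k),"slot",pr([561,-95.05,114]))
x0,y0,w,h=250,145,40,40
a=[cv2.resize(np.clip(f[y0:y0+h,x0:x0+w],0,255).astype(np.uint8),(400,400),interpolation=cv2.INTER_CUBIC) for f in(A["frame"],B)]
cv2.imwrite("pics/tip%d.png"%(q["time"]*100),np.hstack(a));print("pics/tip%d.png"%(q["time"]*100))
E
python3 tip.py; cp pics/tip*.png pics/tipa.png
```

```text
[563.14 -98.06 148.25] [1.7999e+02 3.0000e-02 1.4776e+02] [ 0.   0.1 -0.5]
tip [270.88463516 168.29456653] near end [271.75983798 169.01284973] slot [271.00283899 170.74036304]
pics/tip1296.png
```

View pics/tipa.png

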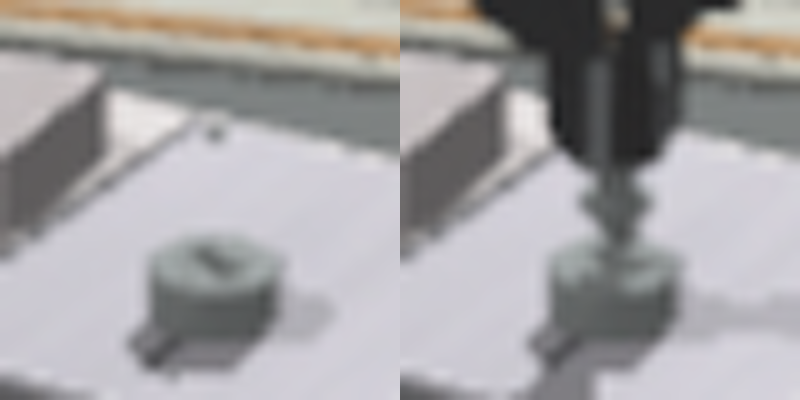

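The slot centre is at crop (213,258), and the tip ends near (217,250) while 6 mm above it. So it should land in the slot, and I'm descending slowly.

Request:
{"name": "apply_moves", "arguments": {
  "series": "0 0 0.008 0 1; 0 0 0.008 0 1; 0 0 0.008 0 1; 0 0 0.004 0 1; 0 0 0 0 1"
}}

```text
time: 13.68
tool_pos: [562.6, -97.9, 138.8]
tcp_rot: [-180.0, -0.1, 147.8]
ft_force: [1.0, 0.2, -0.8]
finger_gap: 11.2
grip_force: 60.7
```

Request:
{"name": "apply_moves", "arguments": {
  "series": "0 0 0 0 1; 0 0 0 0 1; 0 0 0 0 1; 0 0 0 0 1"
}}

```text
time: 14.02
tool_pos: [563.1, -98.1, 139.7]
tcp_rot: [180.0, 0.0, 147.8]
ft_force: [0.0, -0.2, -0.8]
finger_gap: 11.2
grip_force: 60.7
```

Request:
{"name": "apply_moves", "arguments": {
  "series": "0 0 0.004 0 1; 0 0 0.004 0 1; 0 0 0 0 1; 0 0 0 0 1; 0 0 0 0 1"
}}

```text
time: 14.43
tool_pos: [563.1, -98.1, 137.4]
tcp_rot: [180.0, 0.0, 147.8]
ft_force: [-0.0, -0.5, 3.1]
finger_gap: 11.3
grip_force: 61.1
```

Request:
{"name": "apply_moves", "arguments": {
  "series": "0 0 0.004 0 1; 0 0 0.004 0 1; 0 0 0 0 1; 0 0 0 0 1; 0 0 0 0 1"
}}

```text
time: 14.85
tool_pos: [563.3, -98.3, 134.7]
tcp_rot: [180.0, 0.1, 147.7]
ft_force: [3.8, -2.4, -1.2]
finger_gap: 11.0
grip_force: 60.7
```

Request:
{"name": "apply_moves", "arguments": {
  "series": "-0.003 0 0 0 1; 0 0 0.004 0 1; 0 0 0.004 0 1; 0 0 0 0 1; 0 0 0 0 1"
}}

```text
time: 15.27
tool_pos: [563.5, -98.5, 132.0]
tcp_rot: [-180.0, -0.0, 147.8]
ft_force: [2.1, -1.5, -1.1]
finger_gap: 10.9
grip_force: 60.7
```

Request:
{"name": "apply_moves", "arguments": {
  "series": "0 0 0.004 0 1; 0 0 0.004 0 1; 0 0 0.002 0 1; 0 0 0 0 1; 0 0 0 0 1"
}}

```text
time: 15.68
tool_pos: [563.6, -98.5, 129.1]
tcp_rot: [-180.0, -0.0, 147.8]
ft_force: [1.1, -1.6, -0.9]
finger_gap: 11.2
grip_force: 60.7
```

Request:
{"name": "apply_moves", "arguments": {
  "series": "-0.001 0 0.003 0 1; 0 0 0.003 0 1; 0 0 0 0 1; 0 0 0 0 1; 0 0 0 0 1"
}}

```text
time: 16.1
tool_pos: [563.8, -98.6, 127.9]
tcp_rot: [-180.0, -0.0, 147.8]
ft_force: [-2.4, -0.7, 5.8]
finger_gap: 11.3
grip_force: 61.7
```

Seated: contact force appears at TCP z≈128. I'll ease off slightly and turn clockwise.

Request:
{"name": "apply_moves", "arguments": {
  "series": "0 0 -0.002 0 1; 0 0 0 0.03 1; 0 0 0 0.03 1; 0 0 0 0.03 1; 0 0 0 0.03 1"
}}

```text
time: 16.52
tool_pos: [563.5, -99.1, 128.3]
tcp_rot: [-179.9, -0.0, 133.8]
ft_force: [-3.3, -1.9, 4.1]
finger_gap: 11.4
grip_force: 61.4
```

Request:
{"name": "apply_moves", "arguments": {
  "series": "0 0 0 0.03 1; 0 0 0 0.03 1; 0 0 0 0.03 1; 0 0 0 0.03 1; 0 0 0 0.03 1"
}}

```text
time: 16.93
tool_pos: [563.4, -99.2, 128.2]
tcp_rot: [-179.9, 0.0, 116.6]
ft_force: [-4.4, -2.9, 5.7]
finger_gap: 10.7
grip_force: 61.4
```

```bash
python3 -c "
from h import *
q=sense()
for k in('tool_pos','tcp_rot','ft_force','wrist_torque','joint_pos'):print(k,q[k].round(2))"
```

```text
tool_pos [563.37 -99.21 128.17]
tcp_rot [-1.7991e+02  1.0000e-02  1.1664e+02]
ft_force [-4.45 -2.87  5.7 ]
wrist_torque [-0.55  0.77  0.1 ]
joint_pos [-1.508e+01  7.340e+00  9.639e+01 -6.000e-02  7.633e+01 -4.170e+01]
```

Request:
{"name": "apply_moves", "arguments": {
  "series": "0 0 0 0.03 1; 0 0 0 0.03 1; 0 0 0 0.03 1; 0 0 0 0.03 1; 0 0 0 0.03 1"
}}

```text
time: 17.35
tool_pos: [563.1, -99.2, 128.0]
tcp_rot: [-179.9, 0.0, 99.4]
ft_force: [-5.4, -2.5, 4.8]
finger_gap: 11.5
grip_force: 61.4
```

Request:
{"name": "apply_moves", "arguments": {
  "series": "0 0 0 0.03 1; 0 0 0 0.03 1; 0 0 0 0.03 1; 0 0 0 0.02 1; 0 0 0 0 1"
}}

```text
time: 17.77
tool_pos: [563.1, -99.2, 128.0]
tcp_rot: [-179.9, 0.0, 86.9]
ft_force: [-5.1, -3.9, 5.3]
finger_gap: 11.4
grip_force: 61.5
```

```bash
python3 -c "
from h import *
q=sense()
for k in('tool_pos','tcp_rot','ft_force','wrist_torque'):print(k,q[k].round(2))"
```

```text
tool_pos [563.06 -99.22 127.99]
tcp_rot [-1.7989e+02  5.0000e-02  8.6850e+01]
ft_force [-5.14 -3.85  5.27]
wrist_torque [-0.53  0.92  0.04]
```

Request:
{"name": "apply_moves", "arguments": {
  "series": "0 0 0 0.015 1; 0 0 0 0.015 1; 0 0 0 0.015 1; 0 0 0 0 1"
}}

```text
time: 18.1
tool_pos: [563.0, -99.2, 128.0]
tcp_rot: [-179.9, 0.1, 81.7]
ft_force: [-4.7, -3.2, 5.4]
finger_gap: 11.2
grip_force: 61.5
```

```bash
cat > st.py <<'E'
from h import *
q=sense()
for k in('tool_pos','tcp_rot','ft_force','wrist_torque'):print(k,q[k].round(2))
E
python3 st.py
```

```text
tool_pos [562.99 -99.17 127.95]
tcp_rot [-1.7988e+02  6.0000e-02  8.1740e+01]
ft_force [-4.75 -3.24  5.45]
wrist_torque [-0.55  1.04  0.03]
```

Request:
{"name": "apply_moves", "arguments": {
  "series": "0 0 0 0.015 1; 0 0 0 0.01 1; 0 0 0 0 1; 0 0 0 0 1"
}}

```text
time: 18.43
tool_pos: [562.9, -99.1, 127.9]
tcp_rot: [-179.9, 0.1, 79.0]
ft_force: [-6.3, -1.7, 5.7]
finger_gap: 10.6
grip_force: 61.5
```

```bash
python3 st.py
```

```text
tool_pos [562.9  -99.15 127.9 ]
tcp_rot [-1.7988e+02  6.0000e-02  7.8990e+01]
ft_force [-6.34 -1.66  5.67]
wrist_torque [-0.56  1.04  0.06]
```

Request:
{"name": "apply_moves", "arguments": {
  "series": "0 0 0 0.015 1; 0 0 0 0.015 1; 0 0 0 0 1; 0 0 0 0 1"
}}

```text
time: 18.77
tool_pos: [562.8, -99.1, 127.8]
tcp_rot: [-179.9, 0.1, 75.6]
ft_force: [-5.4, -2.6, 5.1]
finger_gap: 11.3
grip_force: 61.6
```

```bash
python3 st.py
```

```text
tool_pos [562.78 -99.12 127.83]
tcp_rot [-1.7986e+02  7.0000e-02  7.5560e+01]
ft_force [-5.45 -2.62  5.08]
wrist_torque [-0.56  1.14  0.28]
```

Request:
{"name": "apply_moves", "arguments": {
  "series": "0 0 0 0.015 1; 0 0 0 0 1; 0 0 0 0 1"
}}

```text
time: 19.02
tool_pos: [562.7, -99.0, 127.8]
tcp_rot: [-179.9, 0.1, 73.8]
ft_force: [-6.1, -2.4, 5.4]
finger_gap: 11.2
grip_force: 61.6
```

```bash
python3 st.py
```

```text
tool_pos [562.74 -99.01 127.81]
tcp_rot [-1.7986e+02  7.0000e-02  7.3850e+01]
ft_force [-6.14 -2.43  5.41]
wrist_torque [-0.46  1.21  0.42]
```

The wrist torque rises to 0.42 N m, well above friction, so the fastener is at its stop. I'm releasing the key and lifting clear.

Request:
{"name": "apply_moves", "arguments": {
  "series": "0 0 0 0 0.4; 0 0 0 0 0.1; 0 0 0 0 0.1; 0 0 0 0 0.1; 0 0 0 0 0.1"
}}

```text
time: 19.43
tool_pos: [564.0, -98.5, 128.0]
tcp_rot: [-180.0, -0.0, 73.8]
ft_force: [0.6, 0.3, -0.0]
finger_gap: 38.3
grip_force: 0.0
```

Request:
{"name": "apply_moves", "arguments": {
  "series": "0 0 -0.03 0 0.1; 0 0 -0.06 0 0.1; 0 0 -0.1 0 0.1; 0 0 -0.1 0 0.1; 0 0 -0.1 0 0.1"
}}

```text
time: 19.85
tool_pos: [563.7, -98.5, 246.9]
tcp_rot: [-180.0, -0.0, 73.8]
ft_force: [1.1, 0.1, 0.5]
finger_gap: 38.4
grip_force: 0.0
```

Request:
{"name": "apply_moves", "arguments": {
  "series": "-0.09 0 0 -0.035 0.5; -0.09 0 0 -0.035 1; -0.09 0 0 -0.035 1; 0 0 0 -0.035 1; 0 0 0 0 1"
}}

```text
time: 20.27
tool_pos: [546.7, -179.1, 245.9]
tcp_rot: [180.0, 0.0, 89.9]
ft_force: [1.3, 0.5, -0.2]
finger_gap: -0.1
grip_force: 0.0
```

```bash
python3 st.py; python3 - <<'E'
from h import *
a=[]
for n,(x,y,w,h) in(("top",(250,150,70,70)),("side",(235,130,72,72))):
    f=np.mean([snapshot(n)["frame"].astype(float) for _ in range(4)],0)
    a.append(cv2.resize(np.clip(f[y:y+h,x:x+w],0,255).astype(np.uint8),(400,400),interpolation=cv2.INTER_CUBIC))
cv2.imwrite("pics/k2.png",np.hstack(a))
E
```

```text
tool_pos [ 546.72 -179.14  245.9 ]
tcp_rot [1.7996e+02 2.0000e-02 8.9940e+01]
ft_force [ 1.32  0.55 -0.19]
wrist_torque [0.01 0.06 0.02]
```

View pics/k2.png

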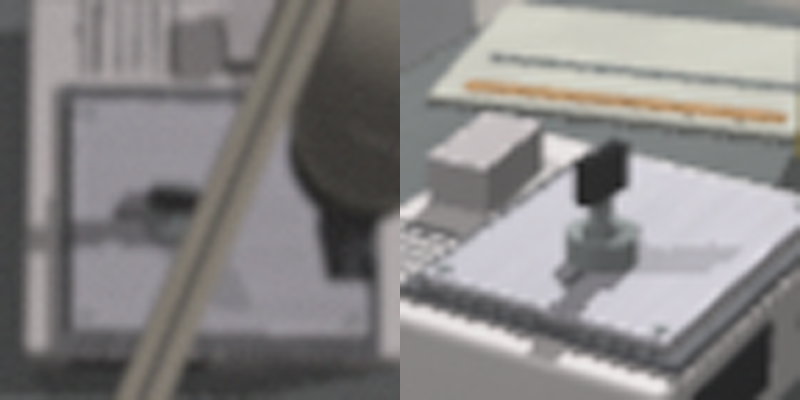

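The key stands in the slot with its bow along the panel's y, bow at top crop (173,195). I'm moving to the press point.

Request:
{"name": "apply_moves", "arguments": {
  "series": "0 0.03 0 0 1; 0 0.025 0.08 0 1; 0 0 0.1 0 1; 0 0 0.1 0 1; 0 0 0.1 0 1"
}}

```text
time: 21.08
tool_pos: [564.3, -177.5, 130.1]
tcp_rot: [179.9, 0.0, 89.9]
ft_force: [-0.2, -0.6, 0.1]
finger_gap: 0.0
grip_force: 0.0
```

Request:
{"name": "apply_moves", "arguments": {
  "series": "0 0 0.06 0 1; 0 0 0 0 1; 0 0 0 0 1; 0 0 0 0 1; 0 0 0 0 1"
}}

```text
time: 21.5
tool_pos: [565.1, -178.3, 115.6]
tcp_rot: [179.8, 0.1, 89.9]
ft_force: [0.2, 0.7, 0.8]
finger_gap: -0.0
grip_force: 0.0
```

Request:
{"name": "apply_moves", "arguments": {
  "series": "0 0 0 0 1; 0 0 0 0 1; 0 0 0 0 1; 0 0 0 0 1; 0 0 0 0 1"
}}

```text
time: 21.92
tool_pos: [563.5, -177.8, 113.3]
tcp_rot: [180.0, 0.0, 89.9]
ft_force: [-0.0, -0.3, -0.4]
finger_gap: -0.1
grip_force: 0.0
```

Request:
{"name": "apply_moves", "arguments": {
  "series": "-0.004 0 0.012 0 1; 0 0 0.012 0 1; 0 0 0.012 0 1; 0 0 0.012 0 1; 0 0 0.006 0 1"
}}

```text
time: 22.33
tool_pos: [562.9, -178.8, 95.9]
tcp_rot: [-179.9, -0.0, 89.9]
ft_force: [-1.3, 0.8, 4.5]
finger_gap: -0.2
grip_force: 2.3
```

Request:
{"name": "apply_moves", "arguments": {
  "series": "0 0 0.006 0 1; 0 0 0.006 0 1; 0 0 0.006 0 1; 0 0 0 0 1; 0 0 0 0 1"
}}

```text
time: 22.75
tool_pos: [563.1, -178.8, 92.0]
tcp_rot: [-180.0, -0.0, 89.9]
ft_force: [-5.4, 2.9, 7.8]
finger_gap: 0.1
grip_force: 4.0
```

Request:
{"name": "apply_moves", "arguments": {
  "series": "0 0 0.004 0 1; 0 0 0.004 0 1; 0 0 0.004 0 1; 0 0 0 0 1; 0 0 0 0 1"
}}

```text
time: 23.17
tool_pos: [563.4, -178.9, 90.0]
tcp_rot: [-180.0, 0.0, 89.9]
ft_force: [-10.0, 4.0, 16.6]
finger_gap: -0.2
grip_force: 9.0
```

Request:
{"name": "apply_moves", "arguments": {
  "series": "0 0 0.004 0 1; 0 0 0.004 0 1; 0 0 0 0 1; 0 0 0 0 1; 0 0 0 0 1"
}}

```text
time: 23.58
tool_pos: [563.5, -178.9, 89.9]
tcp_rot: [180.0, 0.0, 89.9]
ft_force: [-18.9, 7.6, 34.5]
finger_gap: -0.2
grip_force: 17.4
```

Request:
{"name": "apply_moves", "arguments": {
  "series": "0 0 -0.004 0 1; 0 0 0 0 1; 0 0 0 0 1; 0 0 0 0 1; 0 0 0 0 1"
}}

```text
time: 24.0
tool_pos: [563.4, -178.9, 89.9]
tcp_rot: [-180.0, 0.0, 89.9]
ft_force: [-14.9, 6.1, 26.4]
finger_gap: -0.2
grip_force: 13.1
```

```bash
python3 st.py; python3 - <<'E'
from h import *
f=np.mean([snapshot("side")["frame"].astype(float) for _ in range(4)],0)
cv2.imwrite("pics/end.png",cv2.resize(np.clip(f[110:230,200:360],0,255).astype(np.uint8),(800,600),interpolation=cv2.INTER_CUBIC))
E
python3 st.py
```

```text
tool_pos [ 563.42 -178.94   89.9 ]
tcp_rot [-1.80e+02  1.00e-02  8.99e+01]
ft_force [-14.93   6.09  26.41]
wrist_torque [0.96 2.67 0.01]
tool_pos [ 563.41 -178.93   89.87]
tcp_rot [-1.80e+02  1.00e-02  8.99e+01]
ft_force [-13.85   5.41  26.56]
wrist_torque [ 0.93  2.59 -0.06]
```

View pics/end.png

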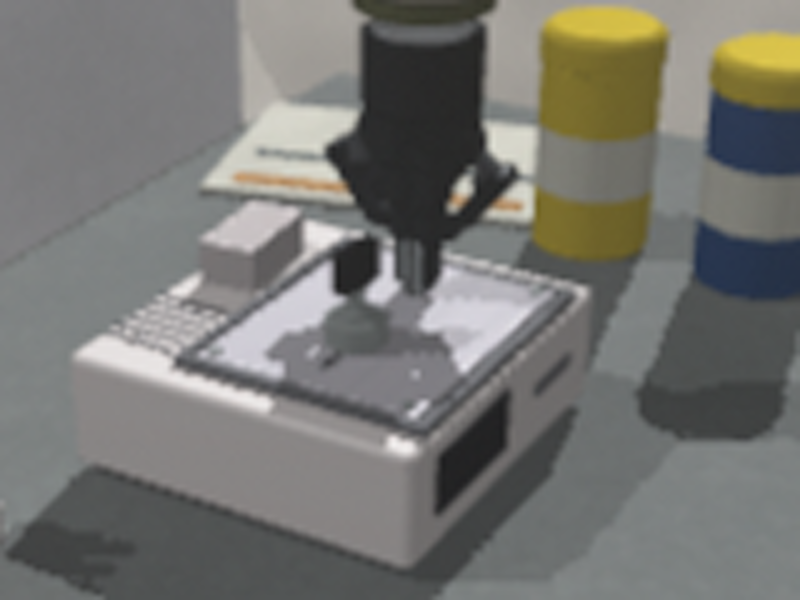

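The panel sits flush in its frame. The key is in the slot at (357,300), and the closed fingertips hold the panel down at (415,285) with a steady 26 N.

```bash
python3 -c "
from h import *
print(hand_in())"
```

```text
the job is handed in; nothing more can be done
None
```

The job is handed in at about 24 s: the key turned the fastener clockwise to its stop and was left in the slot, and the closed fingertips are holding the panel down flush (z ≈ 90 mm) with a steady 26 N.

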